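Load the pigment sample carrier

ROBOT

A 6-joint arm with a two-finger parallel gripper is mounted at the origin on the work surface. World frame = base frame: x ahead of the robot, y to its left, z up, the work surface at z = 0. Lengths are in m, angles in rad, forces in N, time in s.
With the tool pointing down it reaches from about 0.35 to 0.775 m from the base axis. Payload 5.5 kg.
Tool frame: the origin (TCP) lies where the fingers leave the gripper's body, on its centre line; the fingertips stand 73 mm ahead of it and the grasp point (between the pads) lies 54 mm ahead of it; z points along the fingers, y is the direction in which the jaws open and shut (so a half turn about z gives the same grasp; the last joint's range is limited). The gripper opens to 85 mm and grips with 20 to 120 N. Pads are 22 mm wide; open, the fingers measure 114 mm over their backs; the gripper's body (76 mm by 85 mm) begins 54 mm behind the grasp point. The pads swing forward as they close: fully open they stand 13 mm farther back than shut.
Start: joints at [-1.304, 0.313, 0.046, 1.304, 0, 1.431], TCP at [0.228, -0.528, 0.304] pointing down, gripper open.
Joint ranges: [-2.76, 2.76], [-0.86, 1.69], [-1.03, 1.26], [-2.2, 2.34], [-1.47, 1.5], [-3.14, 3.14]. Speed limits (rad/s): [2.57, 2.57, 3.14, 3.14, 3.14, 3.14].

INTERFACE

Orientations are given as a unit quaternion [w, x, y, z].
In Python, from workcell import env, read_camera, job, cut_out gives the robot as it stands.
- The arm moves only by the tool servo_tool, never from a script. Its argument "deltas" is a list of rows, each an object of numbers: "dx", "dy", "dz": the shift along the world's x, y, z in mm; "rx", "ry", "rz": the turn, a rotation vector about the world's x, y, z in rad; "fingers": the closure, from -1 (fully open) to 1 (shut). A call has 1 to 8 rows; each row shifts and turns the commanded pose from where the row before left it; what a row does not reach is not made up. A row lasts 1/10 s, in which the tool goes at most 50 mm and 8.59 degrees, less where a joint would pass 70% of its speed; a pose out of reach is approached as far as the arm can. A call is refused whole if a number of a shift passes 50 or a number of a turn 0.15, either way. A call with a gripper value outside its range is refused whole. The fingers move at their own pace and stop on an object; "newtons" is the grip in N (left out, the last holds). Time passes only in rows, so rows that do not move let the fingers close. It gives the time, the measured TCP pose, the force and the opening at its end, in the units of the state.
- env.get_state(): the state, without advancing time (a new reading comes with each control period).
- read_camera(name): name is "scene" or "top" or "wrist"; returns a dict with "img" (480x640x3 uint8, red, green, blue), "intrinsics" (3x3 intrinsics, pixels), "k1" (the pictures are not rectified: a ray, as slopes to the right and down, at radius r is drawn at 1 + k1 r^2 times it, then the intrinsics apply), "extrinsics" (4x4, takes a point from camera to world coordinates); the wrist camera has in their place "hand_eye" (4x4, takes a point from camera to tool coordinates, whose origin is the TCP and whose axes are the flange's). Camera axes: x right, y down, z forward; pixel columns grow to the right and rows downward; lengths in m; the calibration is good to about 2 mm. A picture is of the moment at which its call begins: read the wrist's pose just before it. There is no depth.
- job.hand_in(): hands the job in, once; it reports no verdict.
Trained networks look in the newest picture that a camera, given by its name, has taken for a name from the list of things; names that differ only in an ending like _2 or _b are one class to them, and where a whole thing is asked for, a point or a joint stands for the part that bears it (a point fixed in the world has none). Each returns a list of dicts, best first, with "confidence" (0 to 1); they miss things now and then, are a little off and sometimes report something else, mostly with a low value. They report only what shows in the picture. A call takes as long as a camera call.
- cut_out(target, camera): "region" (480x640 bool, what is visible of it) and "extent" ([left, top, right, bottom] in pixels, round what is visible of it).
The state is a dict: "clock": time; "joint_pos": joint angles; "qvel": joint speeds; "tau": joint torques, N m; "tcp_pos": TCP position; "orientation": TCP orientation; "wrist_force": force on the tool from outside, world axes, zero at the start; "ft_torque": the same for the moment, N m; "finger_gap": finger opening in m.
Only numpy, scipy, OpenCV 4.12 (cv2) and the standard library are available. Lean on these libraries where they do the work, as an engineer would, in place of code of your own. Each camera call takes 0.05 s, during which the arm holds its last target. There are 200 camera calls.

TASK

Load the sample carrier with the three capped square jars: stand each one upright in the holder whose pocket is made for its size, fully down on the pocket floor. The two round jars and the open jar do not belong in it: leave them standing where they are.

Things in the scene. Friction and masses are not known exactly. Their poses are not given: they have to be found in the camera images.
- jar_large: square-bodied white plastic jar with its round white screw cap on: upright square body 64 x 64 mm, 84 mm high, sides facing its x and y axes; cap 48 mm in diameter on top; 105 mm high over all, about 340 g. Origin: centre of the underside, z up
- jar_medium: square-bodied white plastic jar with its round white screw cap on: upright square body 47 x 47 mm, 66 mm high, sides facing its x and y axes; cap 36 mm in diameter on top; 85 mm high over all, about 160 g. Origin: centre of the underside, z up
- jar_small: square-bodied white plastic jar with its round white screw cap on: upright square body 30 x 30 mm, 56 mm high, sides facing its x and y axes; cap 23 mm in diameter on top; 72 mm high over all, about 60 g. Origin: centre of the underside, z up
- holder_large: white plastic holder with a black pocket floor, fixed in the carrier, for the large square jar: square block 88 x 88 mm, 18 mm high, with one square pocket 80 x 80 mm in its middle, open at the top, 14 mm deep. Origin: centre of its underside; sides along its x and y axes; pocket floor at z = 4 mm, rim at z = 18 mm
- holder_medium: white plastic holder with a black pocket floor, fixed in the carrier, for the medium square jar: square block 88 x 88 mm, 18 mm high, with one square pocket 63 x 63 mm in its middle, open at the top, 14 mm deep. Origin: centre of its underside; sides along its x and y axes; pocket floor at z = 4 mm, rim at z = 18 mm
- holder_small: white plastic holder with a black pocket floor, fixed in the carrier, for the small square jar: square block 88 x 88 mm, 18 mm high, with one square pocket 46 x 46 mm in its middle, open at the top, 14 mm deep. Origin: centre of its underside; sides along its x and y axes; pocket floor at z = 4 mm, rim at z = 18 mm
- carrier: shallow aluminium tray, 300 (its x) x 106 (its y) x 16 mm, fixed to the bench, with a low bar handle beyond each end (to 172 mm from its centre, 18 mm high). The three holders stand on its 4 mm floor in a row along its x axis at -92, 0 and +92 mm, in an order that changes, turned as the carrier is. Origin: centre of its underside
- round_large: look-alike, stays: white capped jar with a round body 64 mm in diameter, 84 mm high, cap 48 mm; 105 mm high over all. Origin: centre of the underside
- round_medium: look-alike, stays: white capped jar with a round body 47 mm in diameter, 66 mm high, cap 36 mm; 85 mm high over all. Origin: centre of the underside
- open_jar: look-alike, stays: empty white square jar 64 x 64 mm without a cap, its round neck open (45 mm across); 98 mm high over all. Origin: centre of the underside

How it is judged:
At the end, for the whole second after the job is handed in: Each capped square jar upright (0.1 rad) and at rest in the holder of its size, axis within 15 mm of the holder's centre, underside under 9 mm above the holder's underside. Round jars and open jar upright, at rest, within 25 mm of where they started (horizontal distance between jar_large and holder_large below 0.015 m and z of jar_large in the frame of holder_large below 0.009 m and angle between each of jar_large, jar_medium, jar_small, round_large, round_medium, open_jar's own z axis and vertical below 0.1 rad and linear speed of each of jar_large, jar_medium, jar_small, round_large, round_medium, open_jar below 0.02 m/s and angular speed of each of jar_large, jar_medium, jar_small, round_large, round_medium, open_jar below 0.2 rad/s and horizontal distance between jar_medium and holder_medium below 0.015 m and z of jar_medium in the frame of holder_medium below 0.009 m and horizontal distance between jar_small and holder_small below 0.015 m and z of jar_small in the frame of holder_small below 0.009 m and distance of each of round_large, round_medium, open_jar from where it was at the start of the episode below 0.025 m); the robot touches nothing.
It also fails if it takes over 106 s, if anything falls off the work surface, if the arm or the gripper's body presses on something with over 40 N, if the wrist force passes 120 N, or if a joint passes its speed limit or range.

## Working session

There is one attempt and no reset: what is moved stays moved. The work goes in short steps, Python scripts to look and compute and a tool call to move; the robot and the scene stay as the last step left them, time stands still between calls to the robot, and variables do not carry over. Pictures are saved under pics/ and viewed, about 12 in all and at most 16, crops included, and the job is handed in when it is done.

Besides the shell and the picture viewer there is one more tool, called after ">>>" in YAML: its name, and indented under it one key for each argument. servo_tool: Moves the arm, as the interface text tells. Its arguments: {"type":"object","properties":{"deltas":{"type":"array"},"newtons":{"type":"number"}},"required":["deltas"]}

```bash
mkdir -p pics; ls; cat > look.py <<'E'
from workcell import env, read_camera, job, cut_out
import cv2, numpy as np
E
python3 - <<'E'
from look import *
for c in ["scene","top"]:
    r=read_camera(c); cv2.imwrite(f"pics/{c}0.png",r["img"][:,:,::-1])
    print(c,r["intrinsics"].tolist(),r["k1"],np.round(r["extrinsics"],4).tolist())
    for n in ["jar_large","jar_medium","jar_small","holder_large","holder_medium","holder_small","carrier","round_large","round_medium","open_jar"]:
        print(n,[(round(d["confidence"],2),[int(v) for v in d["extent"]]) for d in cut_out(n,c)[:4]])
print(env.get_state())
E
```

```text
pics
scene [[471.0282806064111, 0.0, 315.63899732935556], [0.0, 471.0282806064111, 236.79978136390366], [0.0, 0.0, 1.0]] -0.004745194088260761 [[0.2343, 0.5282, -0.8162, 1.3016], [0.9721, -0.1342, 0.1922, -0.1759], [-0.008, -0.8385, -0.5449, 0.5518], [0.0, 0.0, 0.0, 1.0]]
jar_large [(0.76, [295, 223, 338, 291])]
jar_medium [(0.67, [377, 193, 422, 221]), (0.65, [214, 201, 238, 245]), (0.4, [293, 223, 337, 290])]
jar_small [(0.9, [231, 256, 254, 295])]
holder_large [(0.59, [378, 194, 420, 218])]
holder_medium [(0.61, [399, 208, 457, 242])]
holder_small [(0.74, [422, 229, 487, 263])]
carrier [(0.86, [370, 189, 491, 276])]
round_large [(0.97, [141, 202, 185, 257])]
round_medium [(0.7, [215, 202, 237, 247])]
open_jar [(0.9, [283, 183, 326, 234]), (0.27, [368, 188, 492, 275])]
top [[515.1032400961448, 0.0, 329.7921095943131], [0.0, 515.1032400961448, 243.74478295308742], [0.0, 0.0, 1.0]] -0.10307644959409067 [[0.0235, -0.9915, 0.1277, 0.3875], [-0.9996, -0.0252, -0.012, 0.011], [0.0152, -0.1273, -0.9917, 1.0404], [0.0, 0.0, 0.0, 1.0]]
jar_large [(0.66, [320, 176, 353, 216])]
jar_medium [(0
[... 495 characters left out ...]
187, 262, 232, 315])]
{'clock': 1.1, 'joint_pos': array([-1.30357768e+00,  3.13206726e-01,  4.61021825e-02,  1.30356534e+00,
        7.41729502e-06,  1.43118756e+00]), 'qvel': array([-0.00083638,  0.00044547, -0.00011798, -0.0010646 ,  0.00058589,
       -0.00240138]), 'tau': array([-1.53694255e-03, -4.80482090e+01,  2.98816323e+01,  4.36251703e-04,
       -3.59049873e-04, -2.99030671e-05]), 'tcp_pos': array([ 0.22752708, -0.52812093,  0.30392025]), 'orientation': array([6.28584446e-05, 9.79382668e-01, 2.02013824e-01, 7.73234025e-06]), 'wrist_force': array([-0.16531488,  0.81704368,  0.15539745]), 'ft_torque': array([ 0.01609117, -0.01399006,  0.00301863]), 'finger_gap': 0.08549733924579198}
```

```bash
python3 - <<'E'
import cv2,numpy as np
a=cv2.imread("pics/top0.png"); 
cv2.imwrite("pics/topz.png",cv2.resize(a[130:350,150:520],None,fx=2.15,fy=2.15,interpolation=cv2.INTER_CUBIC))
E
```

```text
(no output)
```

View pics/topz.png

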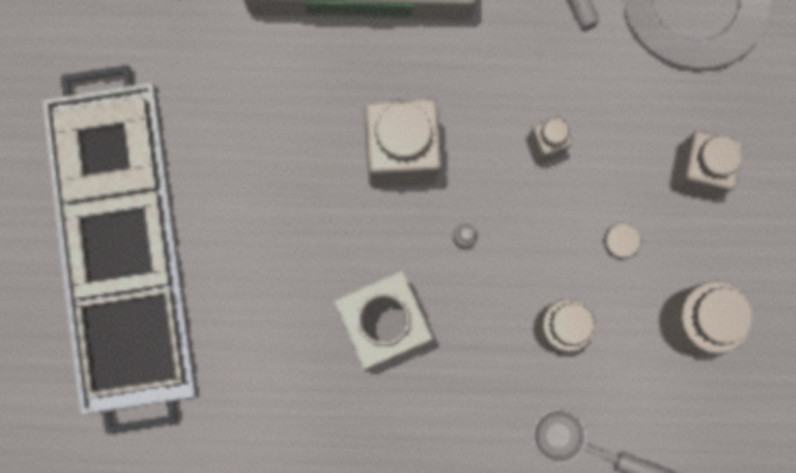

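View pics/scene0.png

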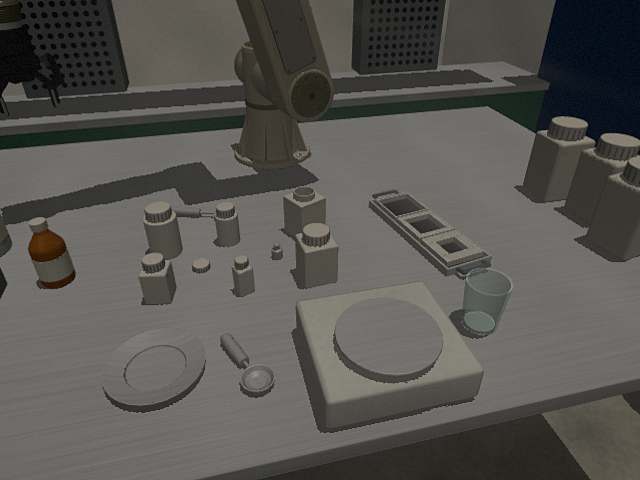

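The top view shows the carrier at the left with its holders in the order small (far), medium, large (near). The square jars are large at (337,194), small at (406,194) and medium at (482,204). Next I'll fit poses by silhouette.

```bash
cat >> look.py <<'E'
from scipy.optimize import minimize
def proj(P,r,T=None):
    T=r["extrinsics"] if T is None else T
    p=(np.asarray(P)-T[:3,3])@T[:3,:3]; s=p[:,:2]/p[:,2:]
    s=s*(1+r["k1"]*(s**2).sum(1,keepdims=True)); K=r["intrinsics"]
    return s*[K[0,0],K[1,1]]+[K[0,2],K[1,2]]
def sq(h,z): return np.array([[a*h,b*h,z] for a,b in((-1,-1),(1,-1),(1,1),(-1,1))])
def circ(d,z): t=np.arange(24)*np.pi/12; return np.c_[np.cos(t)*d/2,np.sin(t)*d/2,t*0+z]
def place(P,x,y,a): c,s=np.cos(a),np.sin(a); return np.c_[P[:,0]*c-P[:,1]*s+x,P[:,0]*s+P[:,1]*c+y,P[:,2]]
def poly(parts,r,T=None,S=4):
    m=np.zeros((480*S,640*S),np.uint8)
    for p in parts:
        h=cv2.convexHull(np.float32(proj(p,r,T)*S+S/2)); cv2.fillConvexPoly(m,np.int32(h),1)
    return cv2.resize(m.astype(np.float32),(640,480),interpolation=cv2.INTER_AREA)
JAR=dict(jar_large=(64,84,48,105),jar_medium=(47,66,36,85),jar_small=(30,56,23,72))
def jarparts(n):
    w,h,d,H=[v/1000 for v in JAR[n]]; return [np.r_[sq(w/2,0),sq(w/2,h)],np.r_[circ(d,h),circ(d,H)]]
def fit(views,parts,x0):
    # views: list of (cam,T,mask,partsubset)
    def cost(v):
        c=0
        for r,T,m,ps in views:
            q=poly([place(p,*v) for p in ps],r,T); c+=1-np.minimum(q,m).sum()/np.maximum(q,m).sum()
        return c
    best=None
    for a in np.radians([-35,-20,-5,10,25,40]) if parts else [x0[2]]:
        x=np.r_[x0[:2],a]; s=minimize(cost,x,method="Nelder-Mead",options=dict(initial_simplex=[x,x+[.015,0,0],x+[0,.015,0],x+[0,0,.2]],xatol=1e-4,fatol=1e-4,maxfev=120))
        if best is None or s.fun<best.fun: best=s
    return best
def ray(px,r,z,T=None):
    T=r["extrinsics"] if T is None else T
    K=r["intrinsics"]; u=((np.array(px)-[K[0,2],K[1,2]])/[K[0,0],K[1,1]]); s=u.copy()
    for _ in range(10): s=u/(1+r["k1"]*(s@s))
    d=T[:3,:3]@np.r_[s,1]; return T[:3,3]+d*(z-T[2,3])/d[2]
E
cat > fit0.py <<'E'
from look import *
t=read_camera("top"); M={n:cut_out(n,"top") for n in list(JAR)+["holder_large","holder_medium","holder_small"]}
s=read_camera("scene"); N={n:cut_out(n,"scene") for n in JAR}
exp=dict(jar_large=(337,194),jar_medium=(480,205),jar_small=(406,195),holder_small=(200,198),holder_medium=(204,244),holder_large=(208,289))
scn=dict(jar_large=(316,256),jar_medium=(157,278),jar_small=(243,276))
def pick(L,c): 
    L=[d for d in L if np.hypot(*((np.array(d["extent"])[:2]+np.array(d["extent"])[2:])/2-c))<12]; return L[0]["region"].astype(np.float32) if L else None
for n in JAR:
    m=pick(M[n],exp[n]); k=pick(N[n],scn[n]); P=jarparts(n); x0=ray(exp[n],t,.05)
    v1=[(t,None,m,P)] if m is not None else []; v2=[(s,None,k,P)] if k is not None else []
    for v in (v1,v2,v1+v2):
        if v: f=fit(v,True,x0); print(n,len(v),np.round(f.x[:2]*1000),np.degrees(f.x[2]).round(1),round(f.fun,3))
P=[];m=0
V=[]
for i,n in enumerate(["holder_small","holder_medium","holder_large"]):
    k=pick(M[n],exp[n])
    print(n,k is not None)
    if k is not None: V.append((t,None,k,[np.r_[sq(.044,.004),sq(.044,.022)]+[.092*(1-i),0,0]]))
f=fit(V,True,ray((204,244),t,.02)); print("carrier",np.round(f.x[:2]*1000,1),np.degrees(f.x[2]),f.fun)
# dark pocket floors
g=t["img"].max(2)
for n in ("holder_small","holder_medium","holder_large"):
    c=exp[n]; b=(g<95).astype(np.uint8); b[:, :178]=0; 
    _,lab,st,cen=cv2.connectedComponentsWithStats(b); l=lab[c[1],c[0]]; 
    if l: print(n,st[l],ray(cen[l],t,.008).round(4),cv2.minAreaRect(np.argwhere(lab==l)[:,::-1].astype(np.float32)))
E
python3 fit0.py
```

```text
jar_large 1 [610. -11.] 4.3 0.081
jar_large 1 [606. -13.] 3.1 0.039
jar_large 2 [608. -13.] 2.3 0.137
jar_medium 1 [ 601. -298.] -11.3 0.073
jar_medium 1 [ 595. -298.] -7.9 0.056
jar_medium 2 [ 599. -298.] -8.9 0.162
jar_small 1 [ 620. -151.] 21.4 0.08
jar_small 1 [ 616. -150.] 9.7 0.079
jar_small 2 [ 620. -150.] 15.1 0.207
holder_small False
holder_medium True
holder_large True
carrier [513.2 251.1] 10.50991474778509 0.05544322729110718
holder_small [186 188  23  23 431] [0.6063 0.2722 0.008 ] ((197.423095703125, 198.88461303710938), (20.465730667114258, 21.20993995666504), 82.87498474121094)
holder_medium [187 227  33  34 884] [0.5147 0.2552 0.008 ] ((202.97998046875, 243.35995483398438), (29.839908599853516, 30.122751235961914), 81.8698959350586)
holder_large [ 188  267   43   45 1518] [0.4228 0.2383 0.008 ] ((208.93997192382812, 289.0799865722656), (39.45655822753906, 39.17371368408203), 81.8698959350586)
```

>>> servo_tool:
  deltas:
    - {"dx": 45, "dy": 28, "rz": -0.07}
    - {"dx": 45, "dy": 28, "rz": -0.07}
    - {"dx": 45, "dy": 28, "rz": -0.07}
    - {"dx": 45, "dy": 28, "rz": -0.07}
    - {"dx": 45, "dy": 28, "rz": -0.07}
    - {"dx": 45, "dy": 28, "rz": -0.07}
    - {"dx": 45, "dy": 28, "rz": -0.07}
    - {"dx": 45, "dy": 28, "rz": -0.06}
  newtons: 40

```text
invalid input at $.deltas[0]: expected keys dx, dy, dz, rx, ry, rz, fingers
```

>>> servo_tool:
  deltas:
    - {"dx": 5, "dy": 6}
    - {}
    - {}

```text
invalid input at $.deltas[0]: expected keys dx, dy, dz, rx, ry, rz, fingers
```

```bash
cat >> look.py <<'E'
from scipy.spatial.transform import Rotation as Ro
def wrist():
    st=env.get_state(); r=read_camera("wrist"); w,x,y,z=st["orientation"]
    T=np.eye(4); T[:3,:3]=Ro.from_quat([x,y,z,w]).as_matrix(); T[:3,3]=st["tcp_pos"]
    jaw=np.degrees(np.arctan2(T[1,1],T[0,1])); return st,r,T@r["hand_eye"],jaw
E
cat > wfit.py <<'E'
import sys
from look import *
n,x,y,a,out=sys.argv[1],*map(float,sys.argv[2:5]),sys.argv[5]
st,r,T,jaw=wrist(); print(st["tcp_pos"].round(4),"jaw",jaw.round(1),"he",r["hand_eye"].round(3).tolist())
L=cut_out(n,"wrist"); P=jarparts(n); im=r["img"][:,:,::-1].copy()
def draw(v,col):
    for p in P:
        cv2.polylines(im,[np.int32(cv2.convexHull(np.float32(proj(place(p,*v),r,T))))],True,col,1)
v0=(x/1e3,y/1e3,np.radians(a)); draw(v0,(0,0,255))
for d in L[:3]:
    f=fit([(r,T,d["region"].astype(np.float32),P)],True,v0); print(round(d["confidence"],2),d["extent"],np.round(f.x[:2]*1000,1),np.degrees(f.x[2]).round(1),round(f.fun,3))
    if d is L[0]: draw(f.x,(0,255,0))
cv2.imwrite(out,im)
E
python3 wfit.py jar_medium 598 -298 -9 pics/w1.png
```

```text
[ 0.2275 -0.5281  0.3039] jaw -66.7 he [[-0.001, -0.95, -0.313, 0.081], [1.0, -0.0, -0.0, 0.001], [0.0, -0.313, 0.95, -0.069], [0.0, 0.0, 0.0, 1.0]]
```

View pics/w1.png

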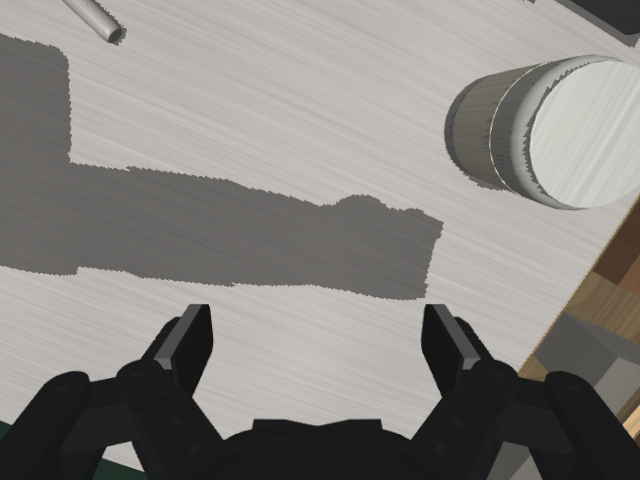

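The call was refused (every row needs all keys), so nothing moved. The picture is from the start pose: only fingers and a nearby bottle, no targets.

>>> servo_tool:
  deltas:
    - {"dx": 39, "dy": 29, "dz": 0, "rx": 0, "ry": 0, "rz": -0.068, "fingers": -1}
    - {"dx": 39, "dy": 29, "dz": 0, "rx": 0, "ry": 0, "rz": -0.068, "fingers": -1}
    - {"dx": 39, "dy": 29, "dz": 0, "rx": 0, "ry": 0, "rz": -0.068, "fingers": -1}
    - {"dx": 39, "dy": 29, "dz": 0, "rx": 0, "ry": 0, "rz": -0.068, "fingers": -1}
    - {"dx": 39, "dy": 29, "dz": 0, "rx": 0, "ry": 0, "rz": -0.068, "fingers": -1}
    - {"dx": 39, "dy": 29, "dz": 0, "rx": 0, "ry": 0, "rz": -0.068, "fingers": -1}
    - {"dx": 39, "dy": 29, "dz": 0, "rx": 0, "ry": 0, "rz": -0.068, "fingers": -1}
    - {"dx": 39, "dy": 29, "dz": 0, "rx": 0, "ry": 0, "rz": -0.068, "fingers": -1}
  newtons: 40

```text
clock: 2.55
tcp_pos: [0.541, -0.2947, 0.3041]
orientation: [0.0, 0.998, -0.07, 0.0]
wrist_force: [0.6, -1.6, 0.5]
finger_gap: 0.0852
```

>>> servo_tool:
  deltas:
    - {"dx": 0, "dy": 0, "dz": 0, "rx": 0, "ry": 0, "rz": 0, "fingers": -1}
    - {"dx": 0, "dy": 0, "dz": 0, "rx": 0, "ry": 0, "rz": 0, "fingers": -1}
    - {"dx": 0, "dy": 0, "dz": 0, "rx": 0, "ry": 0, "rz": 0, "fingers": -1}

```text
clock: 2.85
tcp_pos: [0.539, -0.2965, 0.3038]
orientation: [0.0, 0.998, -0.069, -0.0]
wrist_force: [0.3, 0.8, 0.4]
finger_gap: 0.0851
```

```bash
python3 wfit.py jar_medium 598 -298 -9 pics/w2.png
```

```text
[ 0.539  -0.2965  0.3038] jaw -97.9 he [[-0.001, -0.95, -0.313, 0.081], [1.0, -0.001, -0.0, 0.001], [-0.0, -0.313, 0.95, -0.069], [0.0, 0.0, 0.0, 1.0]]
0.98 [280.8, 111.4, 338.5, 170.4] [ 600.2 -299. ] -11.2 0.042
0.33 [0.0, 275.5, 115.9, 385.3] [ 598. -298.] -35.0 1.0
```

View pics/w2.png

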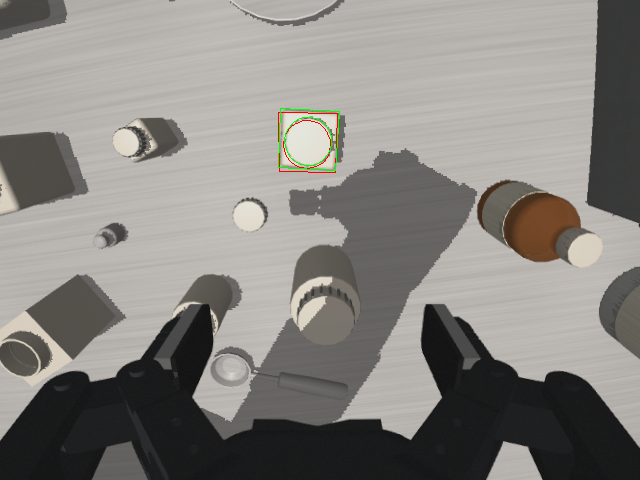

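The wrist view is clear: the medium jar at (309,141) agrees with its fit at (600,-299), yaw -11°. I'll grasp it now.

>>> servo_tool:
  deltas:
    - {"dx": 30, "dy": -1, "dz": 0, "rx": 0, "ry": 0, "rz": -0.03, "fingers": -1}
    - {"dx": 31, "dy": -2, "dz": 0, "rx": 0, "ry": 0, "rz": -0.025, "fingers": -1}
    - {"dx": 0, "dy": 0, "dz": -40, "rx": 0, "ry": 0, "rz": 0, "fingers": -1}
    - {"dx": 0, "dy": 0, "dz": -40, "rx": 0, "ry": 0, "rz": 0, "fingers": -1}
    - {"dx": 0, "dy": 0, "dz": -40, "rx": 0, "ry": 0, "rz": 0, "fingers": -1}
    - {"dx": 0, "dy": 0, "dz": -40, "rx": 0, "ry": 0, "rz": 0, "fingers": -1}
    - {"dx": 0, "dy": 0, "dz": -30, "rx": 0, "ry": 0, "rz": 0, "fingers": -1}
    - {"dx": 0, "dy": 0, "dz": -18, "rx": 0, "ry": 0, "rz": 0, "fingers": -1}

```text
clock: 3.75
tcp_pos: [0.598, -0.2997, 0.0928]
orientation: [-0.001, 0.995, -0.097, -0.002]
wrist_force: [-0.4, -0.2, -0.9]
finger_gap: 0.0857
```

>>> servo_tool:
  deltas:
    - {"dx": 0, "dy": 0, "dz": 0, "rx": 0, "ry": 0, "rz": 0, "fingers": -1}
    - {"dx": 0, "dy": 0, "dz": 0, "rx": 0, "ry": 0, "rz": 0, "fingers": 1}
    - {"dx": 0, "dy": 0, "dz": 0, "rx": 0, "ry": 0, "rz": 0, "fingers": 1}
    - {"dx": 0, "dy": 0, "dz": 0, "rx": 0, "ry": 0, "rz": 0, "fingers": 1}
    - {"dx": 0, "dy": 0, "dz": 0, "rx": 0, "ry": 0, "rz": 0, "fingers": 1}
    - {"dx": 0, "dy": 0, "dz": 0, "rx": 0, "ry": 0, "rz": 0, "fingers": 1}
    - {"dx": 0, "dy": 0, "dz": 0, "rx": 0, "ry": 0, "rz": 0, "fingers": 1}
    - {"dx": 0, "dy": 0, "dz": 0, "rx": 0, "ry": 0, "rz": 0, "fingers": 1}
  newtons: 40

```text
clock: 4.55
tcp_pos: [0.6015, -0.2999, 0.0981]
orientation: [0.001, 0.995, -0.096, 0.002]
wrist_force: [-1.1, -0.8, 7.0]
finger_gap: 0.0468
```

>>> servo_tool:
  deltas:
    - {"dx": 0, "dy": 0, "dz": 20, "rx": 0, "ry": 0, "rz": 0, "fingers": 1}
    - {"dx": 0, "dy": 0, "dz": 40, "rx": 0, "ry": 0, "rz": 0, "fingers": 1}
    - {"dx": 0, "dy": 0, "dz": 40, "rx": 0, "ry": 0, "rz": 0, "fingers": 1}
    - {"dx": 0, "dy": 0, "dz": 40, "rx": 0, "ry": 0, "rz": 0, "fingers": 1}
    - {"dx": 0, "dy": 10, "dz": 20, "rx": 0, "ry": 0, "rz": 0.025, "fingers": 1}
    - {"dx": -5, "dy": 23, "dz": 0, "rx": 0, "ry": 0, "rz": 0.03, "fingers": 1}
    - {"dx": -5, "dy": 40, "dz": 0, "rx": 0, "ry": 0, "rz": 0.03, "fingers": 1}
    - {"dx": -7, "dy": 40, "dz": 0, "rx": 0, "ry": 0, "rz": 0.03, "fingers": 1}

```text
clock: 5.35
tcp_pos: [0.5832, -0.1854, 0.2561]
orientation: [0.0, 0.999, -0.039, 0.0]
wrist_force: [0.9, 0.9, -1.6]
finger_gap: 0.0466
```

>>> servo_tool:
  deltas:
    - {"dx": -7, "dy": 40, "dz": 0, "rx": 0, "ry": 0, "rz": 0.03, "fingers": 1}
    - {"dx": -7, "dy": 40, "dz": 0, "rx": 0, "ry": 0, "rz": 0.03, "fingers": 1}
    - {"dx": -7, "dy": 40, "dz": 0, "rx": 0, "ry": 0, "rz": 0.03, "fingers": 1}
    - {"dx": -7, "dy": 40, "dz": 0, "rx": 0, "ry": 0, "rz": 0.03, "fingers": 1}
    - {"dx": -7, "dy": 40, "dz": 0, "rx": 0, "ry": 0, "rz": 0.03, "fingers": 1}
    - {"dx": -7, "dy": 40, "dz": 0, "rx": 0, "ry": 0, "rz": 0.03, "fingers": 1}
    - {"dx": -7, "dy": 40, "dz": 0, "rx": 0, "ry": 0, "rz": 0.03, "fingers": 1}
    - {"dx": -7, "dy": 40, "dz": 0, "rx": 0, "ry": 0, "rz": 0.03, "fingers": 1}

```text
clock: 6.15
tcp_pos: [0.5268, 0.1355, 0.2562]
orientation: [0.0, 0.997, 0.082, 0.0]
wrist_force: [0.5, 0.2, -2.1]
finger_gap: 0.0466
```

>>> servo_tool:
  deltas:
    - {"dx": -7, "dy": 40, "dz": 0, "rx": 0, "ry": 0, "rz": 0.02, "fingers": 1}
    - {"dx": -7, "dy": 40, "dz": 0, "rx": 0, "ry": 0, "rz": 0, "fingers": 1}
    - {"dx": 0, "dy": 20, "dz": 0, "rx": 0, "ry": 0, "rz": 0, "fingers": 1}
    - {"dx": 0, "dy": 0, "dz": 0, "rx": 0, "ry": 0, "rz": 0, "fingers": 1}
    - {"dx": 0, "dy": 0, "dz": 0, "rx": 0, "ry": 0, "rz": 0, "fingers": 1}
    - {"dx": 0, "dy": 0, "dz": 0, "rx": 0, "ry": 0, "rz": 0, "fingers": 1}

```text
clock: 6.75
tcp_pos: [0.52, 0.2044, 0.2558]
orientation: [-0.01, 0.994, 0.111, -0.001]
wrist_force: [-0.5, -0.2, -1.6]
finger_gap: 0.0468
```

```bash
cat > wsee.py <<'E'
import sys
from look import *
st,r,T,jaw=wrist(); print(st["tcp_pos"].round(4),"jaw",jaw.round(1),st["finger_gap"],st["wrist_force"].round(1))
im=r["img"][:,:,::-1].copy()
cx,cy,a=.514,.2535,np.radians(10.5)
for i,h in ((1,.023),(0,.0315),(-1,.04)):
    for z in (.008,.022): cv2.polylines(im,[np.int32(proj(place(sq(h,z)+[.092*i,0,0],cx,cy,a),r,T))],True,(0,0,255),1)
cv2.imwrite(sys.argv[1],im)
E
python3 wsee.py pics/w3.png
```

```text
[0.52   0.2044 0.2558] jaw -77.2 0.046812186309217116 [-0.5 -0.2 -1.6]
```

View pics/w3.png

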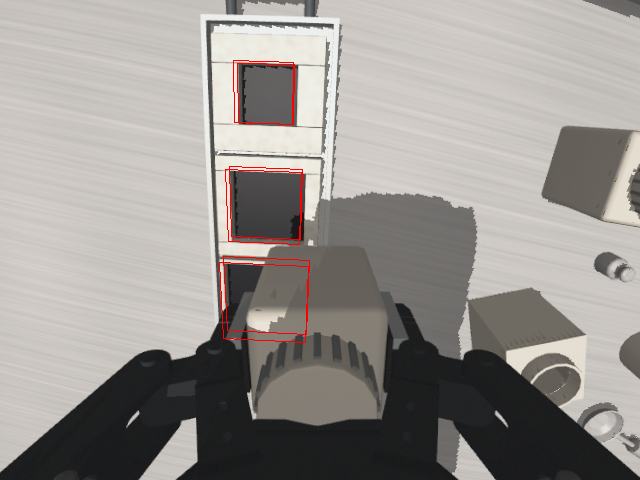

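The wrist view matches the projected pockets within about 2 px. The medium pocket is at (266,205), with the held jar below it, at (315,330). The arm fell about 49 mm short in y, so I'll correct that.

>>> servo_tool:
  deltas:
    - {"dx": -3, "dy": 24, "dz": 0, "rx": 0, "ry": 0, "rz": -0.02, "fingers": 1}
    - {"dx": -3, "dy": 24, "dz": 0, "rx": 0, "ry": 0, "rz": -0.02, "fingers": 1}
    - {"dx": 0, "dy": 0, "dz": 0, "rx": 0, "ry": 0, "rz": 0, "fingers": 1}
    - {"dx": 0, "dy": 0, "dz": 0, "rx": 0, "ry": 0, "rz": 0, "fingers": 1}
    - {"dx": 0, "dy": 0, "dz": 0, "rx": 0, "ry": 0, "rz": 0, "fingers": 1}

```text
clock: 7.3
tcp_pos: [0.5219, 0.2193, 0.2558]
orientation: [-0.024, 0.993, 0.118, -0.003]
wrist_force: [0.2, -0.1, -1.3]
finger_gap: 0.0469
```

```bash
python3 -c "
from look import *
s=env.get_state();print(s)"
```

```text
{'clock': 7.3, 'joint_pos': array([ 0.23655401,  0.31145933, -0.07575206,  1.18445962,  0.04793731,
        3.14057037]), 'qvel': array([-0.00027715, -0.00108922, -0.00337794, -0.00058215,  0.00260549,
       -0.0002443 ]), 'tau': array([-2.49921395e-03, -4.80328918e+01,  2.98159772e+01,  2.30490594e-03,
        1.83576434e-01,  9.60068155e-05]), 'tcp_pos': array([0.5218849 , 0.21931994, 0.25576853]), 'orientation': array([-0.02374899,  0.99266892,  0.11846452, -0.00325009]), 'wrist_force': array([ 0.1828417 , -0.1102517 , -1.26428444]), 'ft_torque': array([-0.12226201, -0.00544138, -0.04887248]), 'finger_gap': 0.04686309753469276}
```

Joint 6 is at its limit, so I'll take the equivalent half-turned grasp: rotate about +3.09 rad, then level the tool.

>>> servo_tool:
  deltas:
    - {"dx": 0, "dy": 0, "dz": 0, "rx": 0, "ry": 0, "rz": 0.14, "fingers": 1}
    - {"dx": 0, "dy": 0, "dz": 0, "rx": 0, "ry": 0, "rz": 0.14, "fingers": 1}
    - {"dx": 0, "dy": 0, "dz": 0, "rx": 0, "ry": 0, "rz": 0.14, "fingers": 1}
    - {"dx": 0, "dy": 0, "dz": 0, "rx": 0, "ry": 0, "rz": 0.14, "fingers": 1}
    - {"dx": 0, "dy": 0, "dz": 0, "rx": 0, "ry": 0, "rz": 0.14, "fingers": 1}
    - {"dx": 0, "dy": 0, "dz": 0, "rx": 0, "ry": 0, "rz": 0.14, "fingers": 1}
    - {"dx": 0, "dy": 0, "dz": 0, "rx": 0, "ry": 0, "rz": 0.14, "fingers": 1}
    - {"dx": 0, "dy": 0, "dz": 0, "rx": 0, "ry": 0, "rz": 0.14, "fingers": 1}

```text
clock: 8.1
tcp_pos: [0.5219, 0.2193, 0.2559]
orientation: [-0.018, 0.776, 0.63, -0.015]
wrist_force: [-0.3, -0.4, -0.8]
finger_gap: 0.0465
```

>>> servo_tool:
  deltas:
    - {"dx": 0, "dy": 0, "dz": 0, "rx": 0, "ry": 0, "rz": 0.14, "fingers": 1}
    - {"dx": 0, "dy": 0, "dz": 0, "rx": 0, "ry": 0, "rz": 0.14, "fingers": 1}
    - {"dx": 0, "dy": 0, "dz": 0, "rx": 0, "ry": 0, "rz": 0.14, "fingers": 1}
    - {"dx": 0, "dy": 0, "dz": 0, "rx": 0, "ry": 0, "rz": 0.14, "fingers": 1}
    - {"dx": 0, "dy": 0, "dz": 0, "rx": 0, "ry": 0, "rz": 0.14, "fingers": 1}
    - {"dx": 0, "dy": 0, "dz": 0, "rx": 0, "ry": 0, "rz": 0.14, "fingers": 1}
    - {"dx": 0, "dy": 0, "dz": 0, "rx": 0, "ry": 0, "rz": 0.14, "fingers": 1}
    - {"dx": 0, "dy": 0, "dz": 0, "rx": 0, "ry": 0, "rz": 0.14, "fingers": 1}

```text
clock: 8.9
tcp_pos: [0.5219, 0.2193, 0.2558]
orientation: [-0.008, 0.323, 0.946, -0.023]
wrist_force: [0.0, -0.8, -1.6]
finger_gap: 0.0464
```

>>> servo_tool:
  deltas:
    - {"dx": 0, "dy": 0, "dz": 0, "rx": 0, "ry": 0, "rz": 0.14, "fingers": 1}
    - {"dx": 0, "dy": 0, "dz": 0, "rx": 0, "ry": 0, "rz": 0.14, "fingers": 1}
    - {"dx": 0, "dy": 0, "dz": 0, "rx": 0, "ry": 0, "rz": 0.14, "fingers": 1}
    - {"dx": 0, "dy": 0, "dz": 0, "rx": 0, "ry": 0, "rz": 0.14, "fingers": 1}
    - {"dx": 0, "dy": 0, "dz": 0, "rx": 0, "ry": 0, "rz": 0.14, "fingers": 1}
    - {"dx": 0, "dy": 0, "dz": 0, "rx": 0, "ry": 0, "rz": 0.14, "fingers": 1}
    - {"dx": 0, "dy": 0, "dz": 0, "rx": 0, "ry": 0, "rz": 0, "fingers": 1}
    - {"dx": 0, "dy": 0, "dz": 0, "rx": 0, "ry": 0, "rz": 0, "fingers": 1}

```text
clock: 9.7
tcp_pos: [0.5219, 0.2193, 0.2559]
orientation: [0.002, -0.086, 0.996, -0.024]
wrist_force: [0.4, -0.7, -1.5]
finger_gap: 0.0464
```

```bash
cat > corr.py <<'E'
import sys
from look import *
# corr.py x y z(mm) jawdeg : shift and rotation vector from the present pose to a tool-down pose
x,y,z,j=map(float,sys.argv[1:5]); st=env.get_state(); w,a,b,c=st["orientation"]; R=Ro.from_quat([a,b,c,w])
j=np.radians(j); Y=np.array([np.cos(j),np.sin(j),0]); Z=np.array([0,0,-1.]); D=Ro.from_matrix(np.c_[np.cross(Y,Z),Y,Z])
print("shift mm",(np.array([x,y,z])-st["tcp_pos"]*1e3).round(1),"rotvec",(D*R.inv()).as_rotvec().round(3),"j6",st["joint_pos"][5].round(2),"gap",st["finger_gap"].round(4))
E
python3 corr.py 514 253 256 100.5
```

```text
Traceback (most recent call last):
  File "corr.py", line 6, in <module>
    print("shift mm",(np.array([x,y,z])-st["tcp_pos"]*1e3).round(1),"rotvec",(D*R.inv()).as_rotvec().round(3),"j6",st["joint_pos"][5].round(2),"gap",st["finger_gap"].round(4))
                                                                                                                                                     ^^^^^^^^^^^^^^^^^^^^^^
AttributeError: 'float' object has no attribute 'round'
```

```bash
sed -i 's/,"gap".*$/)/' corr.py; python3 corr.py 514 253 256 100.5
```

```text
shift mm [-7.9 33.7  0.1] rotvec [0.047 0.009 0.011] j6 0.1
```

>>> servo_tool:
  deltas:
    - {"dx": -4, "dy": 17, "dz": 0, "rx": 0.024, "ry": 0.005, "rz": 0.006, "fingers": 1}
    - {"dx": -4, "dy": 17, "dz": 0, "rx": 0.023, "ry": 0.004, "rz": 0.005, "fingers": 1}
    - {"dx": 0, "dy": 0, "dz": -40, "rx": 0, "ry": 0, "rz": 0, "fingers": 1}
    - {"dx": 0, "dy": 0, "dz": -40, "rx": 0, "ry": 0, "rz": 0, "fingers": 1}
    - {"dx": 0, "dy": 0, "dz": -35, "rx": 0, "ry": 0, "rz": 0, "fingers": 1}
    - {"dx": 0, "dy": 0, "dz": 0, "rx": 0, "ry": 0, "rz": 0, "fingers": 1}
    - {"dx": 0, "dy": 0, "dz": 0, "rx": 0, "ry": 0, "rz": 0, "fingers": 1}
    - {"dx": 0, "dy": 0, "dz": 0, "rx": 0, "ry": 0, "rz": 0, "fingers": 1}

```text
clock: 10.5
tcp_pos: [0.5153, 0.2543, 0.1431]
orientation: [0.002, -0.093, 0.996, 0.0]
wrist_force: [0.3, 0.1, -1.2]
finger_gap: 0.0464
```

```bash
python3 corr.py 514 253 107 100.5; python3 - <<'E'
from look import *
t=read_camera("top")
im=cv2.resize(t["img"][150:340,140:300,::-1],None,fx=3,fy=3,interpolation=cv2.INTER_CUBIC)
s=read_camera("scene"); im2=cv2.resize(s["img"][140:290,350:510,::-1],None,fx=3.8,fy=3.8,interpolation=cv2.INTER_CUBIC)[:570]
im2=im2[:,:320+0] if 0 else cv2.resize(im2,(320,300)); 
o=np.zeros((570,800,3),np.uint8); o[:570,:480]=im; o[:300,480:]=im2; cv2.imwrite("pics/t1.png",o)
E
```

```text
shift mm [ -1.3  -1.3 -36.1] rotvec [-0.001  0.004 -0.004] j6 0.13
```

View pics/t1.png

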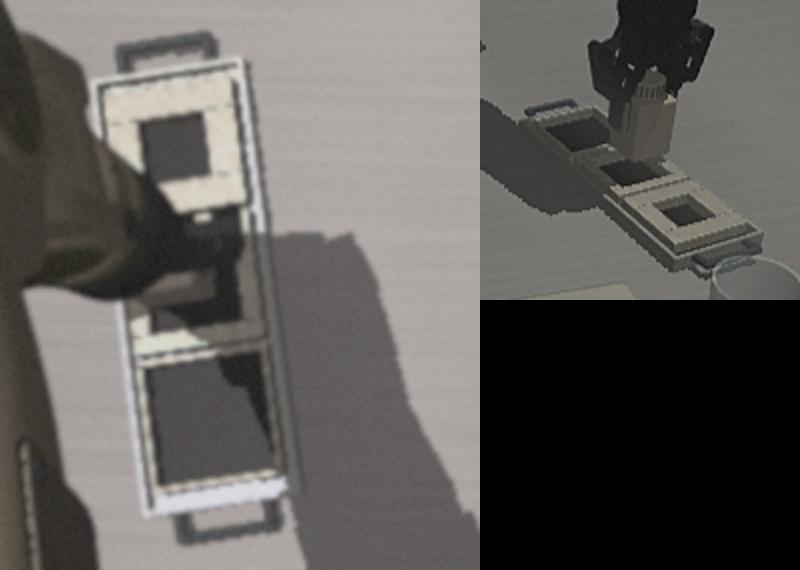

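In the pictures the jar is upright above the middle pocket. I'm lowering it.

>>> servo_tool:
  deltas:
    - {"dx": -1, "dy": -1, "dz": -12, "rx": 0, "ry": 0.004, "rz": -0.004, "fingers": 1}
    - {"dx": 0, "dy": 0, "dz": -10, "rx": 0, "ry": 0, "rz": 0, "fingers": 1}
    - {"dx": 0, "dy": 0, "dz": -7, "rx": 0, "ry": 0, "rz": 0, "fingers": 1}
    - {"dx": 0, "dy": 0, "dz": -4, "rx": 0, "ry": 0, "rz": 0, "fingers": 1}
    - {"dx": 0, "dy": 0, "dz": 0, "rx": 0, "ry": 0, "rz": 0, "fingers": 1}
    - {"dx": 0, "dy": 0, "dz": 0, "rx": 0, "ry": 0, "rz": 0, "fingers": 1}

```text
clock: 11.2
tcp_pos: [0.513, 0.2523, 0.1077]
orientation: [-0.002, -0.091, 0.996, 0.0]
wrist_force: [-0.5, -0.3, -0.4]
finger_gap: 0.0467
```

>>> servo_tool:
  deltas:
    - {"dx": 0, "dy": 0, "dz": -2, "rx": 0, "ry": 0, "rz": 0, "fingers": 1}
    - {"dx": 0, "dy": 0, "dz": -2, "rx": 0, "ry": 0, "rz": 0, "fingers": 1}
    - {"dx": 0, "dy": 0, "dz": 0, "rx": 0, "ry": 0, "rz": 0, "fingers": 1}

```text
clock: 11.5
tcp_pos: [0.5134, 0.2525, 0.1061]
orientation: [-0.001, -0.091, 0.996, 0.0]
wrist_force: [-3.2, -1.9, 12.5]
finger_gap: 0.0467
```

>>> servo_tool:
  deltas:
    - {"dx": 0, "dy": 0, "dz": 1, "rx": 0, "ry": 0, "rz": 0, "fingers": -1}
    - {"dx": 0, "dy": 0, "dz": 0, "rx": 0, "ry": 0, "rz": 0, "fingers": -1}
    - {"dx": 0, "dy": 0, "dz": 0, "rx": 0, "ry": 0, "rz": 0, "fingers": -1}
    - {"dx": 0, "dy": 0, "dz": 0, "rx": 0, "ry": 0, "rz": 0, "fingers": -1}
    - {"dx": 0, "dy": 0, "dz": 20, "rx": 0, "ry": 0, "rz": 0, "fingers": -1}
    - {"dx": 0, "dy": 0, "dz": 40, "rx": 0, "ry": 0, "rz": 0, "fingers": -1}
    - {"dx": 0, "dy": 0, "dz": 40, "rx": 0, "ry": 0, "rz": 0, "fingers": -1}
    - {"dx": 0, "dy": 0, "dz": 40, "rx": 0, "ry": 0, "rz": 0, "fingers": -1}

```text
clock: 12.3
tcp_pos: [0.5126, 0.2522, 0.2459]
orientation: [-0.002, -0.091, 0.996, -0.0]
wrist_force: [0.5, -0.1, -0.4]
finger_gap: 0.0853
```

>>> servo_tool:
  deltas:
    - {"dx": 19, "dy": -33, "dz": 20, "rx": 0, "ry": 0, "rz": -0.016, "fingers": -1}
    - {"dx": 19, "dy": -33, "dz": 20, "rx": 0, "ry": 0, "rz": -0.016, "fingers": -1}
    - {"dx": 19, "dy": -33, "dz": 10, "rx": 0, "ry": 0, "rz": -0.016, "fingers": -1}
    - {"dx": 19, "dy": -33, "dz": 0, "rx": 0, "ry": 0, "rz": -0.016, "fingers": -1}
    - {"dx": 19, "dy": -33, "dz": 0, "rx": 0, "ry": 0, "rz": -0.016, "fingers": -1}
    - {"dx": 19, "dy": -33, "dz": 0, "rx": 0, "ry": 0, "rz": -0.016, "fingers": -1}
    - {"dx": 19, "dy": -33, "dz": 0, "rx": 0, "ry": 0, "rz": -0.016, "fingers": -1}
    - {"dx": 19, "dy": -33, "dz": 0, "rx": 0, "ry": 0, "rz": -0.016, "fingers": -1}

```text
clock: 13.1
tcp_pos: [0.6655, -0.0131, 0.2945]
orientation: [-0.002, -0.027, 1.0, 0.0]
wrist_force: [-0.2, -0.6, 0.0]
finger_gap: 0.0855
```

>>> servo_tool:
  deltas:
    - {"dx": 0, "dy": 0, "dz": 0, "rx": 0, "ry": 0, "rz": 0, "fingers": -1}
    - {"dx": 0, "dy": 0, "dz": 0, "rx": 0, "ry": 0, "rz": 0, "fingers": -1}
    - {"dx": 0, "dy": 0, "dz": 0, "rx": 0, "ry": 0, "rz": 0, "fingers": -1}

```text
clock: 13.4
tcp_pos: [0.6645, -0.011, 0.2945]
orientation: [-0.002, -0.028, 1.0, 0.0]
wrist_force: [-0.9, 0.8, -0.3]
finger_gap: 0.0854
```

```bash
python3 wfit.py jar_large 608 -13 3 pics/w4.png; python3 wfit.py jar_small 619 -150 15 pics/w4b.png
```

```text
[ 0.6645 -0.011   0.2945] jaw 93.2 he [[-0.001, -0.95, -0.312, 0.079], [1.0, -0.0, -0.0, -0.001], [-0.0, -0.312, 0.95, -0.069], [0.0, 0.0, 0.0, 1.0]]
0.75 [275.0, 105.2, 359.1, 192.1] [609.6 -13.6] 3.9 0.052
[ 0.6645 -0.0104  0.295 ] jaw 93.2 he [[-0.001, -0.95, -0.312, 0.079], [1.0, -0.0, -0.0, -0.001], [-0.0, -0.312, 0.95, -0.069], [0.0, 0.0, 0.0, 1.0]]
0.76 [130.7, 128.1, 192.8, 171.4] [ 620.4 -150.8] -70.1 0.081
0.18 [555.9, 0.0, 639.6, 113.4] [ 619. -150.] -35.0 1.0
```

View pics/w4.png

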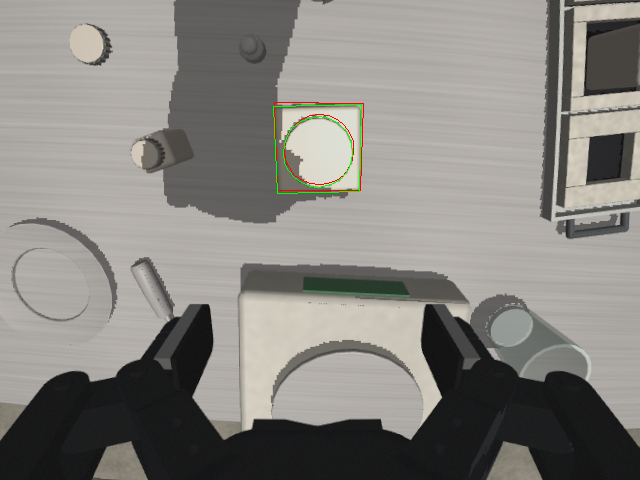

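Wrist view: large jar at (318,148), matching its fit. The balance sits behind it, low enough to clear. I'll grasp it with more force because it is heavier.

>>> servo_tool:
  deltas:
    - {"dx": -27, "dy": -2, "dz": 0, "rx": 0, "ry": 0, "rz": 0, "fingers": -1}
    - {"dx": -28, "dy": -1, "dz": 0, "rx": 0, "ry": 0, "rz": 0, "fingers": -1}
    - {"dx": 0, "dy": 0, "dz": -40, "rx": 0, "ry": 0, "rz": 0, "fingers": -1}
    - {"dx": 0, "dy": 0, "dz": -40, "rx": 0, "ry": 0, "rz": 0, "fingers": -1}
    - {"dx": 0, "dy": 0, "dz": -40, "rx": 0, "ry": 0, "rz": 0, "fingers": -1}
    - {"dx": 0, "dy": 0, "dz": -35, "rx": 0, "ry": 0, "rz": 0, "fingers": -1}
    - {"dx": 0, "dy": 0, "dz": -18, "rx": 0, "ry": 0, "rz": 0, "fingers": -1}
    - {"dx": 0, "dy": 0, "dz": -8, "rx": 0, "ry": 0, "rz": 0, "fingers": -1}

```text
clock: 14.4
tcp_pos: [0.6083, -0.0137, 0.1117]
orientation: [-0.004, -0.028, 1.0, 0.001]
wrist_force: [-0.4, 0.3, 0.9]
finger_gap: 0.0852
```

>>> servo_tool:
  deltas:
    - {"dx": 0, "dy": 0, "dz": 0, "rx": 0, "ry": 0, "rz": 0, "fingers": -1}
    - {"dx": 0, "dy": 0, "dz": 0, "rx": 0, "ry": 0, "rz": 0, "fingers": 1}
    - {"dx": 0, "dy": 0, "dz": 0, "rx": 0, "ry": 0, "rz": 0, "fingers": 1}
    - {"dx": 0, "dy": 0, "dz": 0, "rx": 0, "ry": 0, "rz": 0, "fingers": 1}
    - {"dx": 0, "dy": 0, "dz": 0, "rx": 0, "ry": 0, "rz": 0, "fingers": 1}
    - {"dx": 0, "dy": 0, "dz": 0, "rx": 0, "ry": 0, "rz": 0, "fingers": 1}
    - {"dx": 0, "dy": 0, "dz": 0, "rx": 0, "ry": 0, "rz": 0, "fingers": 1}
  newtons: 60

```text
clock: 15.1
tcp_pos: [0.6114, -0.0146, 0.116]
orientation: [0.0, -0.028, 1.0, 0.0]
wrist_force: [0.4, 1.3, 6.1]
finger_gap: 0.0633
```

```bash
python3 corr.py 423 236 180 100.5
```

```text
shift mm [-188.4  250.6   64. ] rotvec [-0.     0.     0.128] j6 -0.21
```

>>> servo_tool:
  deltas:
    - {"dx": 0, "dy": 0, "dz": 15, "rx": 0, "ry": 0, "rz": 0, "fingers": 1}
    - {"dx": 0, "dy": 0, "dz": 35, "rx": 0, "ry": 0, "rz": 0, "fingers": 1}
    - {"dx": 0, "dy": 0, "dz": 40, "rx": 0, "ry": 0, "rz": 0, "fingers": 1}
    - {"dx": 0, "dy": 0, "dz": 40, "rx": 0, "ry": 0, "rz": 0, "fingers": 1}
    - {"dx": 0, "dy": 0, "dz": 20, "rx": 0, "ry": 0, "rz": 0, "fingers": 1}
    - {"dx": 0, "dy": 0, "dz": 0, "rx": 0, "ry": 0, "rz": 0, "fingers": 1}

```text
clock: 15.7
tcp_pos: [0.6114, -0.015, 0.2677]
orientation: [0.001, -0.027, 1.0, -0.001]
wrist_force: [0.6, -0.9, -3.5]
finger_gap: 0.0631
```

>>> servo_tool:
  deltas:
    - {"dx": -20, "dy": 20, "dz": 0, "rx": 0, "ry": 0, "rz": 0.016, "fingers": 1}
    - {"dx": -24, "dy": 33, "dz": 0, "rx": 0, "ry": 0, "rz": 0.016, "fingers": 1}
    - {"dx": -24, "dy": 33, "dz": 0, "rx": 0, "ry": 0, "rz": 0.016, "fingers": 1}
    - {"dx": -24, "dy": 33, "dz": 0, "rx": 0, "ry": 0, "rz": 0.016, "fingers": 1}
    - {"dx": -24, "dy": 33, "dz": 0, "rx": 0, "ry": 0, "rz": 0.016, "fingers": 1}
    - {"dx": -24, "dy": 33, "dz": 0, "rx": 0, "ry": 0, "rz": 0.016, "fingers": 1}
    - {"dx": -24, "dy": 33, "dz": 0, "rx": 0, "ry": 0, "rz": 0.016, "fingers": 1}
    - {"dx": -24, "dy": 32, "dz": 0, "rx": 0, "ry": 0, "rz": 0.016, "fingers": 1}

```text
clock: 16.5
tcp_pos: [0.4198, 0.236, 0.2618]
orientation: [-0.003, -0.091, 0.996, -0.0]
wrist_force: [0.0, 1.0, -3.9]
finger_gap: 0.0631
```

>>> servo_tool:
  deltas:
    - {"dx": 0, "dy": 0, "dz": -20, "rx": 0, "ry": 0, "rz": 0, "fingers": 1}
    - {"dx": 0, "dy": 0, "dz": -30, "rx": 0, "ry": 0, "rz": 0, "fingers": 1}
    - {"dx": 0, "dy": 0, "dz": -30, "rx": 0, "ry": 0, "rz": 0, "fingers": 1}
    - {"dx": 0, "dy": 0, "dz": 0, "rx": 0, "ry": 0, "rz": 0, "fingers": 1}
    - {"dx": 0, "dy": 0, "dz": 0, "rx": 0, "ry": 0, "rz": 0, "fingers": 1}
    - {"dx": 0, "dy": 0, "dz": 0, "rx": 0, "ry": 0, "rz": 0, "fingers": 1}

```text
clock: 17.1
tcp_pos: [0.4226, 0.2354, 0.1847]
orientation: [-0.001, -0.091, 0.996, 0.0]
wrist_force: [-0.3, 0.3, -3.3]
finger_gap: 0.0637
```

```bash
python3 corr.py 423 236 124 100.5; python3 wsee.py pics/w5.png
```

```text
shift mm [  0.4   0.6 -60.7] rotvec [-0.    -0.003  0.001] j6 0.16
[0.4226 0.2354 0.1847] jaw 100.5 0.06373834378075706 [-0.3  0.3 -3.3]
```

View pics/w5.png

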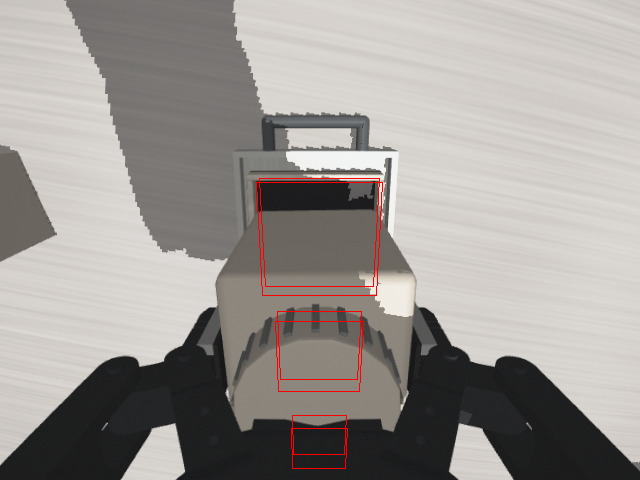

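The red pocket outline matches the large pocket seen above the held jar at (318,195). I'm lowering it.

>>> servo_tool:
  deltas:
    - {"dx": 0, "dy": 0, "dz": -20, "rx": 0, "ry": 0, "rz": 0, "fingers": 1}
    - {"dx": 0, "dy": 0, "dz": -18, "rx": 0, "ry": 0, "rz": 0, "fingers": 1}
    - {"dx": 0, "dy": 0, "dz": -10, "rx": 0, "ry": 0, "rz": 0, "fingers": 1}
    - {"dx": 0, "dy": 0, "dz": -6, "rx": 0, "ry": 0, "rz": 0, "fingers": 1}
    - {"dx": 0, "dy": 0, "dz": -3, "rx": 0, "ry": 0, "rz": 0, "fingers": 1}
    - {"dx": 0, "dy": 0, "dz": -2, "rx": 0, "ry": 0, "rz": 0, "fingers": 1}
    - {"dx": 0, "dy": 0, "dz": 0, "rx": 0, "ry": 0, "rz": 0, "fingers": 1}
    - {"dx": 0, "dy": 0, "dz": 0, "rx": 0, "ry": 0, "rz": 0, "fingers": 1}

```text
clock: 17.95
tcp_pos: [0.4223, 0.2355, 0.1253]
orientation: [-0.001, -0.091, 0.996, 0.0]
wrist_force: [-0.3, -0.3, -4.2]
finger_gap: 0.0632
```

>>> servo_tool:
  deltas:
    - {"dx": 0, "dy": 0, "dz": -2, "rx": 0, "ry": 0, "rz": 0, "fingers": 1}
    - {"dx": 0, "dy": 0, "dz": -1, "rx": 0, "ry": 0, "rz": 0, "fingers": 1}
    - {"dx": 0, "dy": 0, "dz": 0, "rx": 0, "ry": 0, "rz": 0, "fingers": 1}

```text
clock: 18.25
tcp_pos: [0.4223, 0.2355, 0.1239]
orientation: [-0.001, -0.091, 0.996, 0.0]
wrist_force: [-5.4, -1.4, 12.1]
finger_gap: 0.0633
```

>>> servo_tool:
  deltas:
    - {"dx": 0, "dy": 0, "dz": 1, "rx": 0, "ry": 0, "rz": 0, "fingers": -1}
    - {"dx": 0, "dy": 0, "dz": 0, "rx": 0, "ry": 0, "rz": 0, "fingers": -1}
    - {"dx": 0, "dy": 0, "dz": 0, "rx": 0, "ry": 0, "rz": 0, "fingers": -1}
    - {"dx": 0, "dy": 0, "dz": 0, "rx": 0, "ry": 0, "rz": 0, "fingers": -1}
    - {"dx": 0, "dy": 0, "dz": 20, "rx": 0, "ry": 0, "rz": 0, "fingers": -1}
    - {"dx": 0, "dy": 0, "dz": 40, "rx": 0, "ry": 0, "rz": 0, "fingers": -1}
    - {"dx": 0, "dy": 0, "dz": 40, "rx": 0, "ry": 0, "rz": 0, "fingers": -1}
    - {"dx": 0, "dy": 0, "dz": 40, "rx": 0, "ry": 0, "rz": 0, "fingers": -1}

```text
clock: 19.05
tcp_pos: [0.4216, 0.2352, 0.264]
orientation: [-0.002, -0.091, 0.996, -0.0]
wrist_force: [1.2, -0.3, 0.0]
finger_gap: 0.0856
```

>>> servo_tool:
  deltas:
    - {"dx": 25, "dy": -36, "dz": 0, "rx": 0, "ry": 0, "rz": 0.02, "fingers": -1}
    - {"dx": 25, "dy": -36, "dz": 0, "rx": 0, "ry": 0, "rz": 0.02, "fingers": -1}
    - {"dx": 25, "dy": -36, "dz": 0, "rx": 0, "ry": 0, "rz": 0.02, "fingers": -1}
    - {"dx": 25, "dy": -36, "dz": 0, "rx": 0, "ry": 0, "rz": 0.02, "fingers": -1}
    - {"dx": 25, "dy": -36, "dz": 0, "rx": 0, "ry": 0, "rz": 0.02, "fingers": -1}
    - {"dx": 25, "dy": -36, "dz": 0, "rx": 0, "ry": 0, "rz": 0.02, "fingers": -1}
    - {"dx": 25, "dy": -36, "dz": 0, "rx": 0, "ry": 0, "rz": 0.02, "fingers": -1}
    - {"dx": 25, "dy": -36, "dz": 0, "rx": 0, "ry": 0, "rz": 0.026, "fingers": -1}

```text
clock: 19.85
tcp_pos: [0.6228, -0.0544, 0.2625]
orientation: [-0.002, -0.174, 0.985, 0.0]
wrist_force: [0.2, 0.3, 1.1]
finger_gap: 0.0857
```

>>> servo_tool:
  deltas:
    - {"dx": 26, "dy": -39, "dz": 0, "rx": 0, "ry": 0, "rz": 0, "fingers": -1}
    - {"dx": 26, "dy": -39, "dz": 0, "rx": 0, "ry": 0, "rz": 0, "fingers": -1}
    - {"dx": 0, "dy": 0, "dz": 0, "rx": 0, "ry": 0, "rz": 0, "fingers": -1}
    - {"dx": 0, "dy": 0, "dz": 0, "rx": 0, "ry": 0, "rz": 0, "fingers": -1}
    - {"dx": 0, "dy": 0, "dz": 0, "rx": 0, "ry": 0, "rz": 0, "fingers": -1}

```text
clock: 20.35
tcp_pos: [0.6734, -0.1299, 0.2625]
orientation: [-0.002, -0.174, 0.985, 0.0]
wrist_force: [-0.3, 1.2, 0.9]
finger_gap: 0.0859
```

```bash
python3 wfit.py jar_small 620 -151 20 pics/w6.png; python3 -c "
import cv2;a=cv2.imread('pics/w6.png')[60:300,180:460];cv2.imwrite('pics/w6c.png',cv2.resize(a,None,fx=2,fy=2))"
```

```text
[ 0.6734 -0.1299  0.2625] jaw 110.0 he [[-0.001, -0.95, -0.312, 0.08], [1.0, -0.001, -0.0, -0.001], [-0.0, -0.312, 0.95, -0.069], [0.0, 0.0, 0.0, 1.0]]
0.62 [296.4, 125.1, 334.3, 170.5] [ 620.4 -151.5] 17.6 0.067
```

View pics/w6c.png

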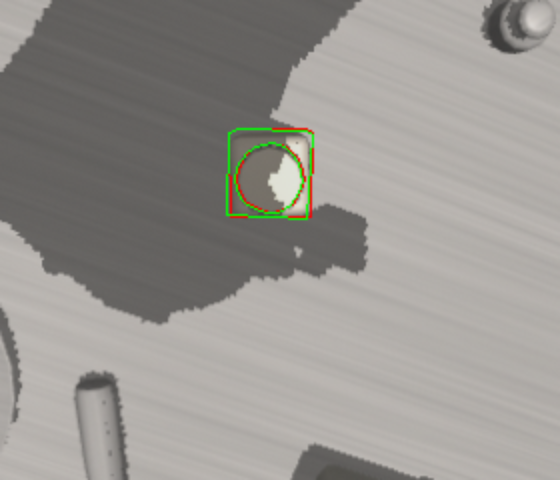

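The small jar in the crop at (270,173) matches its fit at (620,-151), yaw about 19°. Grasping it.

>>> servo_tool:
  deltas:
    - {"dx": -27, "dy": -11, "dz": 0, "rx": 0, "ry": 0, "rz": -0.01, "fingers": -1}
    - {"dx": -26, "dy": -10, "dz": 0, "rx": 0, "ry": 0, "rz": -0.01, "fingers": -1}
    - {"dx": 0, "dy": 0, "dz": -35, "rx": 0, "ry": 0, "rz": 0, "fingers": -1}
    - {"dx": 0, "dy": 0, "dz": -40, "rx": 0, "ry": 0, "rz": 0, "fingers": -1}
    - {"dx": 0, "dy": 0, "dz": -40, "rx": 0, "ry": 0, "rz": 0, "fingers": -1}
    - {"dx": 0, "dy": 0, "dz": -30, "rx": 0, "ry": 0, "rz": 0, "fingers": -1}
    - {"dx": 0, "dy": 0, "dz": -15, "rx": 0, "ry": 0, "rz": 0, "fingers": -1}
    - {"dx": 0, "dy": 0, "dz": -9, "rx": 0, "ry": 0, "rz": 0, "fingers": -1}

```text
clock: 21.25
tcp_pos: [0.6197, -0.15, 0.0927]
orientation: [-0.003, -0.165, 0.986, 0.001]
wrist_force: [0.5, 0.5, 0.2]
finger_gap: 0.0858
```

>>> servo_tool:
  deltas:
    - {"dx": 0, "dy": 0, "dz": 0, "rx": 0, "ry": 0, "rz": 0, "fingers": -1}
    - {"dx": 0, "dy": 0, "dz": 0, "rx": 0, "ry": 0, "rz": 0, "fingers": 1}
    - {"dx": 0, "dy": 0, "dz": 0, "rx": 0, "ry": 0, "rz": 0, "fingers": 1}
    - {"dx": 0, "dy": 0, "dz": 0, "rx": 0, "ry": 0, "rz": 0, "fingers": 1}
    - {"dx": 0, "dy": 0, "dz": 0, "rx": 0, "ry": 0, "rz": 0, "fingers": 1}
    - {"dx": 0, "dy": 0, "dz": 0, "rx": 0, "ry": 0, "rz": 0, "fingers": 1}
    - {"dx": 0, "dy": 0, "dz": 0, "rx": 0, "ry": 0, "rz": 0, "fingers": 1}
    - {"dx": 0, "dy": 0, "dz": 0, "rx": 0, "ry": 0, "rz": 0, "fingers": 1}
  newtons: 30

```text
clock: 22.05
tcp_pos: [0.6215, -0.1519, 0.0949]
orientation: [-0.001, -0.164, 0.987, -0.0]
wrist_force: [-1.5, -0.0, 5.6]
finger_gap: 0.0298
```

```bash
python3 corr.py 605 270 200 100.5
```

```text
shift mm [-16.5 421.9 105.1] rotvec [ 0.001 -0.002 -0.146] j6 -0.69
```

>>> servo_tool:
  deltas:
    - {"dx": 0, "dy": 0, "dz": 15, "rx": 0, "ry": 0, "rz": 0, "fingers": 1}
    - {"dx": 0, "dy": 0, "dz": 35, "rx": 0, "ry": 0, "rz": 0, "fingers": 1}
    - {"dx": 0, "dy": 0, "dz": 40, "rx": 0, "ry": 0, "rz": 0, "fingers": 1}
    - {"dx": 0, "dy": 0, "dz": 40, "rx": 0, "ry": 0, "rz": 0, "fingers": 1}
    - {"dx": 0, "dy": 0, "dz": 20, "rx": 0, "ry": 0, "rz": 0, "fingers": 1}
    - {"dx": 0, "dy": 20, "dz": 0, "rx": 0, "ry": 0, "rz": -0.01, "fingers": 1}
    - {"dx": -1, "dy": 31, "dz": 0, "rx": 0, "ry": 0, "rz": -0.01, "fingers": 1}
    - {"dx": -1, "dy": 31, "dz": 0, "rx": 0, "ry": 0, "rz": -0.01, "fingers": 1}

```text
clock: 22.85
tcp_pos: [0.6187, -0.0694, 0.2436]
orientation: [-0.002, -0.148, 0.989, 0.0]
wrist_force: [0.6, -0.8, -0.5]
finger_gap: 0.03
```

>>> servo_tool:
  deltas:
    - {"dx": -2, "dy": 35, "dz": 0, "rx": 0, "ry": 0, "rz": -0.014, "fingers": 1}
    - {"dx": -2, "dy": 35, "dz": 0, "rx": 0, "ry": 0, "rz": -0.014, "fingers": 1}
    - {"dx": -2, "dy": 35, "dz": 0, "rx": 0, "ry": 0, "rz": -0.014, "fingers": 1}
    - {"dx": -2, "dy": 35, "dz": 0, "rx": 0, "ry": 0, "rz": -0.014, "fingers": 1}
    - {"dx": -2, "dy": 35, "dz": 0, "rx": 0, "ry": 0, "rz": -0.014, "fingers": 1}
    - {"dx": -2, "dy": 35, "dz": 0, "rx": 0, "ry": 0, "rz": -0.014, "fingers": 1}
    - {"dx": -1, "dy": 35, "dz": 0, "rx": 0, "ry": 0, "rz": -0.014, "fingers": 1}
    - {"dx": -1, "dy": 35, "dz": 0, "rx": 0, "ry": 0, "rz": -0.014, "fingers": 1}

```text
clock: 23.65
tcp_pos: [0.6045, 0.2116, 0.2434]
orientation: [-0.002, -0.093, 0.996, -0.0]
wrist_force: [0.9, 0.1, -0.1]
finger_gap: 0.0294
```

>>> servo_tool:
  deltas:
    - {"dx": 0, "dy": 30, "dz": 0, "rx": 0, "ry": 0, "rz": 0, "fingers": 1}
    - {"dx": 0, "dy": 20, "dz": 0, "rx": 0, "ry": 0, "rz": 0, "fingers": 1}
    - {"dx": 0, "dy": 10, "dz": -30, "rx": 0, "ry": 0, "rz": 0, "fingers": 1}
    - {"dx": 0, "dy": 0, "dz": -35, "rx": 0, "ry": 0, "rz": 0, "fingers": 1}
    - {"dx": 0, "dy": 0, "dz": 0, "rx": 0, "ry": 0, "rz": 0, "fingers": 1}
    - {"dx": 0, "dy": 0, "dz": 0, "rx": 0, "ry": 0, "rz": 0, "fingers": 1}
    - {"dx": 0, "dy": 0, "dz": 0, "rx": 0, "ry": 0, "rz": 0, "fingers": 1}

```text
clock: 24.35
tcp_pos: [0.606, 0.27, 0.1808]
orientation: [-0.001, -0.093, 0.996, 0.0]
wrist_force: [-0.5, -0.2, -0.8]
finger_gap: 0.0296
```

```bash
python3 corr.py 605 270 103 100.5; python3 wsee.py pics/w7.png
```

```text
shift mm [ -1.   -0.  -77.8] rotvec [-0.    -0.001 -0.003] j6 0.11
[0.606  0.27   0.1808] jaw 100.7 0.029581062051354298 [-0.5 -0.2 -0.8]
```

View pics/w7.png

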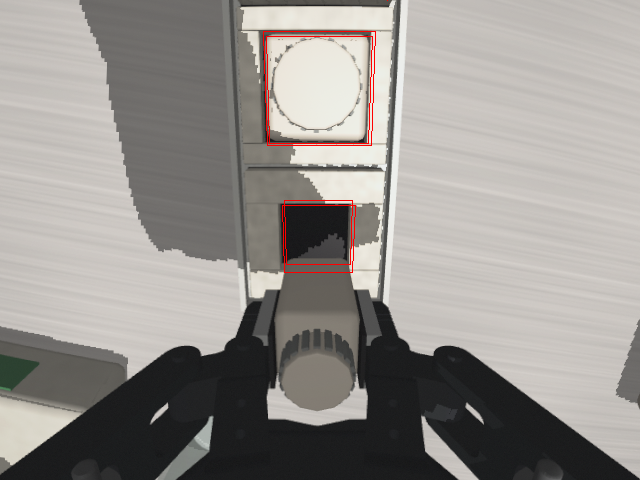

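The small pocket, seen at (315,235), lies about 4 px left of its projection, roughly 2 mm towards -y. The medium jar is seated in its pocket at (317,85). I'm lowering with a small shift.

>>> servo_tool:
  deltas:
    - {"dx": -1, "dy": -2, "dz": -25, "rx": 0, "ry": 0, "rz": 0, "fingers": 1}
    - {"dx": 0, "dy": 0, "dz": -20, "rx": 0, "ry": 0, "rz": 0, "fingers": 1}
    - {"dx": 0, "dy": 0, "dz": -14, "rx": 0, "ry": 0, "rz": 0, "fingers": 1}
    - {"dx": 0, "dy": 0, "dz": -9, "rx": 0, "ry": 0, "rz": 0, "fingers": 1}
    - {"dx": 0, "dy": 0, "dz": -5, "rx": 0, "ry": 0, "rz": 0, "fingers": 1}
    - {"dx": 0, "dy": 0, "dz": -3, "rx": 0, "ry": 0, "rz": 0, "fingers": 1}
    - {"dx": 0, "dy": 0, "dz": 0, "rx": 0, "ry": 0, "rz": 0, "fingers": 1}
    - {"dx": 0, "dy": 0, "dz": 0, "rx": 0, "ry": 0, "rz": 0, "fingers": 1}

```text
clock: 25.2
tcp_pos: [0.6043, 0.2685, 0.1036]
orientation: [-0.001, -0.093, 0.996, 0.0]
wrist_force: [0.2, 0.1, -0.7]
finger_gap: 0.0297
```

>>> servo_tool:
  deltas:
    - {"dx": 0, "dy": 0, "dz": -2, "rx": 0, "ry": 0, "rz": 0, "fingers": 1}
    - {"dx": 0, "dy": 0, "dz": -1, "rx": 0, "ry": 0, "rz": 0, "fingers": 1}
    - {"dx": 0, "dy": 0, "dz": 0, "rx": 0, "ry": 0, "rz": 0, "fingers": 1}

```text
clock: 25.5
tcp_pos: [0.6046, 0.2686, 0.1029]
orientation: [-0.0, -0.093, 0.996, 0.0]
wrist_force: [-4.2, -2.1, 11.9]
finger_gap: 0.0296
```

Contact came at 0.103 as predicted, so the jar is on the pocket floor. Next I'll release, rise, clear out of view and check.

>>> servo_tool:
  deltas:
    - {"dx": 0, "dy": 0, "dz": 1, "rx": 0, "ry": 0, "rz": 0, "fingers": -1}
    - {"dx": 0, "dy": 0, "dz": 0, "rx": 0, "ry": 0, "rz": 0, "fingers": -1}
    - {"dx": 0, "dy": 0, "dz": 0, "rx": 0, "ry": 0, "rz": 0, "fingers": -1}
    - {"dx": 0, "dy": 0, "dz": 0, "rx": 0, "ry": 0, "rz": 0, "fingers": -1}
    - {"dx": 0, "dy": 0, "dz": 20, "rx": 0, "ry": 0, "rz": 0, "fingers": -1}
    - {"dx": 0, "dy": 0, "dz": 40, "rx": 0, "ry": 0, "rz": 0, "fingers": -1}
    - {"dx": 0, "dy": 0, "dz": 40, "rx": 0, "ry": 0, "rz": 0, "fingers": -1}
    - {"dx": 0, "dy": 0, "dz": 40, "rx": 0, "ry": 0, "rz": 0, "fingers": -1}

```text
clock: 26.3
tcp_pos: [0.6036, 0.2682, 0.2417]
orientation: [-0.002, -0.093, 0.996, -0.0]
wrist_force: [0.1, 0.3, 0.1]
finger_gap: 0.0854
```

>>> servo_tool:
  deltas:
    - {"dx": 0, "dy": -40, "dz": 30, "rx": 0, "ry": 0, "rz": 0, "fingers": -1}
    - {"dx": 0, "dy": -40, "dz": 30, "rx": 0, "ry": 0, "rz": 0, "fingers": -1}
    - {"dx": -10, "dy": -40, "dz": 0, "rx": 0, "ry": 0, "rz": 0, "fingers": -1}
    - {"dx": -10, "dy": -45, "dz": 0, "rx": 0, "ry": 0, "rz": 0, "fingers": -1}
    - {"dx": -10, "dy": -45, "dz": 0, "rx": 0, "ry": 0, "rz": 0, "fingers": -1}
    - {"dx": -10, "dy": -45, "dz": 0, "rx": 0, "ry": 0, "rz": 0, "fingers": -1}
    - {"dx": -10, "dy": -45, "dz": 0, "rx": 0, "ry": 0, "rz": 0, "fingers": -1}
    - {"dx": -10, "dy": -45, "dz": 0, "rx": 0, "ry": 0, "rz": 0, "fingers": -1}

```text
clock: 27.1
tcp_pos: [0.5433, -0.0783, 0.3008]
orientation: [-0.002, -0.093, 0.996, 0.0]
wrist_force: [1.7, -1.2, -0.3]
finger_gap: 0.0853
```

>>> servo_tool:
  deltas:
    - {"dx": -10, "dy": -45, "dz": 0, "rx": 0, "ry": 0, "rz": 0, "fingers": -1}
    - {"dx": -10, "dy": -45, "dz": 0, "rx": 0, "ry": 0, "rz": 0, "fingers": -1}
    - {"dx": -10, "dy": -45, "dz": 0, "rx": 0, "ry": 0, "rz": 0, "fingers": -1}
    - {"dx": -10, "dy": -45, "dz": 0, "rx": 0, "ry": 0, "rz": 0, "fingers": -1}
    - {"dx": -10, "dy": -45, "dz": 0, "rx": 0, "ry": 0, "rz": 0, "fingers": -1}
    - {"dx": 0, "dy": 0, "dz": 0, "rx": 0, "ry": 0, "rz": 0, "fingers": -1}
    - {"dx": 0, "dy": 0, "dz": 0, "rx": 0, "ry": 0, "rz": 0, "fingers": -1}
    - {"dx": 0, "dy": 0, "dz": 0, "rx": 0, "ry": 0, "rz": 0, "fingers": -1}

```text
clock: 27.9
tcp_pos: [0.494, -0.3008, 0.3006]
orientation: [-0.002, -0.094, 0.996, 0.001]
wrist_force: [-0.6, 0.6, -0.6]
finger_gap: 0.0854
```

```bash
python3 - <<'E'
from look import *
t=read_camera("top"); s=read_camera("scene")
P0=dict(jar_large=(.423,.2365),jar_medium=(.5135,.2525),jar_small=(.6045,.2695))
for c,r in (("top",t),("scene",s)):
    for n,p in P0.items():
        P=[q+[0,0,.008] for q in jarparts(n)]; e=proj([[*p,.05]],r)[0]
        for d in cut_out(n,c):
            x=d["extent"]
            if np.hypot((x[0]+x[2])/2-e[0],(x[1]+x[3])/2-e[1])<15:
                f=fit([(r,None,d["region"].astype(np.float32),P)],True,p); print(c,n,np.round(f.x[:2]*1e3,1),"off",np.round((f.x[:2]-p)*1e3,1),np.degrees(f.x[2]).round(1),round(f.fun,3)); break
    for n in ("round_large","round_medium","open_jar"): print(c,n,[(round(d["confidence"],2),[int(v) for v in d["extent"]]) for d in cut_out(n,c)[:2]])
a=cv2.resize(t["img"][130:350,150:520,::-1],(560,333)); b=cv2.resize(s["img"][130:330,100:520,::-1],(560,267))
cv2.imwrite("pics/end.png",np.vstack([a,b]))
E
```

```text
top jar_large [420.9 234.7] off [-2.1 -1.8] 10.8 0.039
top jar_medium [516.4 253.3] off [2.9 0.8] 9.2 0.077
top jar_small [603.9 268.1] off [-0.6 -1.4] 27.4 0.124
top round_large [(0.66, [456, 260, 495, 292])]
top round_medium [(0.95, [398, 266, 427, 291])]
top open_jar [(0.63, [308, 256, 349, 300])]
scene jar_medium [506.2 258.3] off [-7.3  5.8] -54.5 0.103
scene jar_small [597.2 271.8] off [-7.3  2.3] -14.3 0.149
scene round_large [(0.97, [140, 199, 185, 258])]
scene round_medium [(0.72, [214, 201, 240, 249])]
scene open_jar [(0.94, [283, 184, 326, 239])]
```

View pics/end.png

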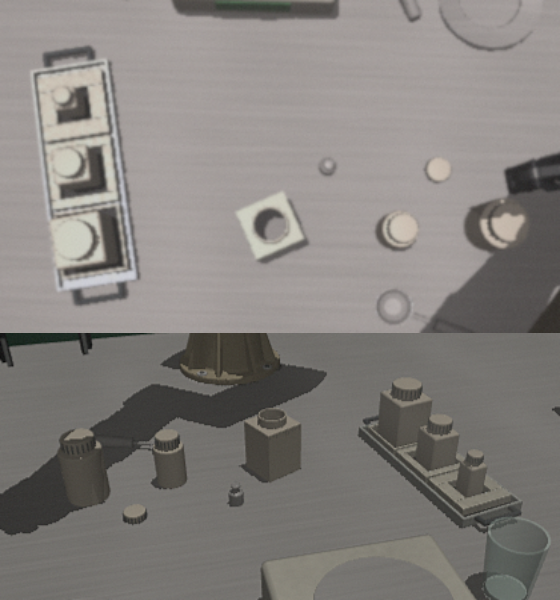

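The final pictures show all three jars upright in their own pockets, and the distractors where they were. Handing in.

```bash
python3 -c "
from look import *
print(job.hand_in())"
```

```text
the job is handed in; nothing more can be done
None
```

I stood the medium, large and small capped square jars, in that order, each in its own holder. The job was handed in at about 28 s on the robot's clock; no verdict was reported.

- **Depth:** each jar met the pocket floor within about 0.5 mm of the height I expected, pressing with about 12 N. They should be fully down.
- **Position:** top-camera fits put each jar within about 3 mm of its holder's centre, where 15 mm is allowed. All three look upright in the final pictures.
- **Look-alikes:** the two round jars and the open jar show up within a few pixels of where they started. I never touched them.

**Checks that disagreed:** the scene-camera fits for the medium and small jars were about 7–9 mm off, with implausible turn angles. The pockets hide the jar bases in that view, so I relied on the top and wrist views. The top view also read the small jar as turned about 17° from the carrier. It was a coarse fit, and the gripper was within 0.2° of the carrier's line just before I lowered the jar. The scene camera gave no usable fit for the large jar.

One hitch: joint 6 hit its limit while carrying the medium jar. I turned the grasp half a turn and levelled the tool before lowering it.

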